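# Clear the inspection ring and present the bearing ball to the viewer

### The job

The lidded pot is standing on the crossed ring in front of the inspection viewer: slide it along the bench, without lifting or tipping it, until it stands wholly inside the empty ring, and let go of it. Then pick up the bearing tray and carry it, never tipping the loose ball out of its pocket, to the viewer, and finish while still holding it there in the gripper: tray level and clear of everything else, the ball above the centre of the crossed ring at the height of the viewer's lens, with the ball end of the tray towards the viewer. Leave everything else on the bench where it is.

Things in the scene. Friction and masses are not known exactly. Their poses are not given: they have to be found in the camera images.
- pot_knob (a point): Grasp point of the lidded steel pot of polishing compound (loose, about 0.85 kg, diameter 130 mm, lid top 51 mm above its underside). The pot has one upright round black knob on its axis, diameter 24 mm, reaching from 51 to 93 mm above the underside; this point is on the axis, 76 mm above the underside. z is up.
- park_mark (a point): Centre of the empty ring: a thin dark steel ring inlaid flush in the bench top (bench top is z = 0), inner diameter 170 mm, nothing in it. The pot slides over it freely. It lies to the left or to the right of the crossed ring.
- view_mark (a point): Centre of the crossed ring, on the bench top: the same inlaid ring with a small cross 40 mm wide at its centre. The pot starts on it, covering the cross. x points horizontally from here to the viewer, z up.
- lens (a point): Centre of the viewer's lens face, 120 mm above the bench, 127 mm from the centre of the crossed ring along that ring's x. The viewer is fixed: a grey box head 70 x 55 x 50 mm (top 145 mm above the bench, with a small button on it to 153 mm) on a thin post, on a round foot of 70 mm diameter whose centre is 180 mm from the ring's centre; a black lens barrel, diameter 44 mm, looks back over the ring.
- tray: The bearing tray (loose, about 0.35 kg): a shallow aluminium tray 160 x 90 mm, rim 14 mm high, floor 4 mm thick. Origin under the centre of its underside; x along its length towards the ball end, z up. A bearing fixed to the other end (diameter 44 mm, at x = -50 mm) balances the ball's weight, so that it hangs about level from the handle.
- tray_handle (a point): Grasp point of the tray's handle: an upright black blade in the middle of the tray, 44 mm long along the tray's x, 12 mm thick along the tray's y, its top 74 mm above the tray's underside; this point is 50 mm above the underside, on the centre. Same axes as the tray.
- pocket (a point): Where the ball's centre is when it sits in the middle of its pocket: 50 mm from the handle along the tray's x, 19 mm above the tray's underside. The pocket is a round rim 3.5 mm high, inner diameter 26 mm, outer diameter 36 mm, on the tray floor; a slow tilt of more than about 35 degrees lets the ball out, less if jerked.
- ball_center (a point): Centre of the loose steel bearing ball, diameter 30 mm, 110 g, lying in the pocket, with about 3 mm of play to every side.
- jar: A bystander: closed jar, diameter 50, height 70 mm; origin at its underside, at its middle. Leave it alone.
- brush: A bystander: brush 160 mm long lying on the bench; origin at its underside, at its middle. Leave it alone.
- pad: A bystander: round polishing pad, diameter 96, 14 mm thick, lying flat; origin at its underside, at its middle. Leave it alone.
- clamp: A bystander: bar clamp 200 mm long lying flat on the bench, under 20 mm high; origin at its underside, at its middle. Leave it alone.
- bottle: A bystander: bottle, diameter 64, height 150 mm; origin at its underside, at its middle. Leave it alone.
- tiles: A bystander: square stone sample 70 x 70 x 20 mm; origin at its underside, at its middle. Leave it alone.
- knife: A bystander: spatula lying on the bench; origin at its underside, at its middle. Leave it alone.
- pot: The same pot: origin at the centre of its underside.
- ball: The same ball; its origin turns as it rolls, use the centre instead.
- view_place: The crossed ring and the viewer together, one fixed body; origin at the ring's centre.
Not all that is in view belongs to the job. Leave any red or yellow look-alike of the tray alone.

How it is judged:
By the outcome, as a careful person would: the job done as asked, in the order asked, and still so for the second after the job is handed in, while the arm keeps its last pose, push and grip.
It also fails if it takes over 72 s, if anything falls off the work surface, if the arm or the gripper's body presses on something with over 40 N, if the wrist force passes 120 N, or if a joint passes its speed limit or range.

### The arm

A 6-joint arm with a two-finger parallel gripper is mounted at the origin on the work surface. World frame = base frame: x ahead of the robot, y to its left, z up, the work surface at z = 0. Lengths are in m, angles in rad, forces in N, time in s.
With the tool pointing down it reaches from about 0.375 to 0.975 m from the base axis. Payload 3.8 kg.
Tool frame: the origin (TCP) lies at the very end of the fingers, on their centre line; the grasp point (between the pads) lies 19 mm behind it; z points along the fingers, y is the direction in which the jaws open and shut (so a half turn about z gives the same grasp; the last joint's range is limited). The gripper opens to 85 mm and grips with 20 to 120 N. Pads are 22 mm wide; open, the fingers measure 114 mm over their backs; the gripper's body (76 mm by 85 mm) begins 54 mm behind the grasp point. The pads swing forward as they close: fully open they stand 13 mm farther back than shut.
Start: joints at [-1.387, 0.264, 1.604, -0, 1.274, -0.037], TCP at [0.148, -0.659, 0.231] pointing down, gripper open.
Joint ranges: [-2.63, 2.63], [-0.94, 2.18], [0.31, 2.57], [-1.31, 4.45], [0, 2.66], [-2.55, 2.55]. Speed limits (rad/s): [2.57, 2.57, 3.14, 3.14, 3.14, 3.14].

### API

Orientations are given as a rotation vector (axis times angle).
In Python, from workcell import bot gives the robot as it stands.
- The arm moves only by the tool jog_arm, never from a script. Its argument "plan" is a list of rows, each an object of numbers: "claw": the closure, from 0 (fully open) to 1 (shut); "x", "y", "z": the shift along the tool's x, y, z in m; "turn": the turn about the tool's z in degrees. In form: [{"claw": .., "x": .., "y": .., "z": .., "turn": ..}, ...]. A call has 1 to 10 rows; each row shifts and turns the commanded pose from where the row before left it, along the tool's axes as they then stand; what a row does not reach is not made up. A row lasts 1/8 s, in which the tool goes at most 62.5 mm and 10.7 degrees, less where a joint would pass 70% of its speed; a pose out of reach is approached as far as the arm can. A call is refused whole if a number of a shift passes 0.0625 or a number of a turn 10.7, either way. A call with a gripper value outside its range is refused whole. The fingers move at their own pace and stop on an object; "newtons" is the grip in N (left out, the last holds). Time passes only in rows, so rows that do not move let the fingers close. It gives the time, the measured TCP pose, the force and the opening at its end, in the units of the state.
- bot.read_state(): the state, without advancing time (a new reading comes with each control period).
- bot.read_camera(name): name is "scene" or "side" or "wrist"; returns the picture (384x512x3 uint8, red, green, blue); there is no depth.
- bot.camera_params(name): a dict with "fx", "fy", "cx", "cy" (pixels), "world_to_cam" (4x4, takes a point from world to camera coordinates). Camera axes: x right, y up, looking along -z (the intrinsics and any distortion apply to the point x, -y, -z); pixel columns grow to the right and rows downward; lengths in m; the calibration is good to about 2 mm. A picture is of the moment at which its call begins: read the wrist's pose just before it. camera_params takes no time and is no camera call; for the wrist camera it gives the pose at the moment of the call.
- bot.finish_job(): hands the job in, once; it reports no verdict.
The state is a dict: "time": time; "q": joint angles; "joint_vel": joint speeds; "joint_torque": joint torques, N m; "tool_pos": TCP position; "tcp_rot": TCP orientation; "wrist_force": force on the tool from outside, world axes, zero at the start; "torque": the same for the moment, N m; "width": opening from 0.0 (shut) to 1.0 (fully open).
Only numpy, scipy, OpenCV 4.12 (cv2) and the standard library are available. Lean on these libraries where they do the work, as an engineer would, in place of code of your own. Each camera call takes 0.05 s, during which the arm holds its last target. There are 200 camera calls.

## Working session

There is one attempt and no reset: what is moved stays moved. The work goes in short steps, Python scripts to look and compute and a tool call to move; the robot and the scene stay as the last step left them, time stands still between calls to the robot, and variables do not carry over. Pictures are saved under pics/ and viewed, about 8 in all and at most 12, crops included, and the job is handed in when it is done.

Besides the shell and the picture viewer there is one more tool, called after ">>>" as name([rows], argument=value, ...), one row to a line, values as JSON. jog_arm: Moves the arm, as the interface text tells. Its arguments: {"type":"object","properties":{"plan":{"type":"array","items":{"type":"object","properties":{"claw":{"type":"number"},"x":{"type":"number"},"y":{"type":"number"},"z":{"type":"number"},"turn":{"type":"number"}}}},"newtons":{"type":"number"}},"required":["plan"]}

```bash
mkdir -p pics; cat > h.py <<'E'
import numpy as np, cv2
from scipy.spatial.transform import Rotation as R
from workcell import bot
def grab(n,f):
    p=bot.camera_params(n); im=bot.read_camera(n); cv2.imwrite('pics/'+f,cv2.cvtColor(im,cv2.COLOR_RGB2BGR)); np.save('pics/'+f+'.npy',p); return im,p
def ray(p,u,v):
    T=np.linalg.inv(p['world_to_cam']); d=np.array([(u-p['cx'])/p['fx'],-(v-p['cy'])/p['fy'],-1.])
    return T[:3,3],T[:3,:3]@d
def onz(p,u,v,z):
    o,d=ray(p,u,v); return o+d*(z-o[2])/d[2]
def proj(p,X):
    c=p['world_to_cam']@np.r_[X,1]; return p['cx']+p['fx']*c[0]/-c[2], p['cy']+p['fy']*c[1]/c[2]
def load(f): return np.load('pics/'+f+'.npy',allow_pickle=True).item()
E
python3 - <<'E'
from h import *
ims=[grab(n,n+'1.png') for n in('scene','side')]
for i,p in ims: print(p)
s=bot.read_state();print(s)
E
```

```text
{'fx': 395.10775930224224, 'fy': 395.10775930224224, 'cx': 247.87076505714015, 'cy': 194.3570427494346, 'world_to_cam': array([[-0.3221048 ,  0.94668753,  0.00558721,  0.29158114],
       [-0.7831518 , -0.26976935,  0.56026579,  0.33527326],
       [ 0.53190389,  0.17608866,  0.82829405, -1.78116212],
       [ 0.        ,  0.        ,  0.        ,  1.        ]])}
{'fx': 373.3167940350121, 'fy': 373.3167940350121, 'cx': 258.0820450986773, 'cy': 193.95072282761754, 'world_to_cam': array([[-0.96081995, -0.27708202, -0.00711217,  0.47082162],
       [ 0.19218436, -0.6844767 ,  0.70324734, -0.24901497],
       [-0.19972531,  0.67432723,  0.71090969, -1.29841657],
       [ 0.        ,  0.        ,  0.        ,  1.        ]])}
{'time': 0.1, 'q': array([-1.38689216e+00,  2.64717160e-01,  1.60528456e+00, -8.58705219e-09,
        1.27372001e+00, -3.68839290e-02]), 'joint_vel': array([ 0.00015306, -0.00216144, -0.00254457, -0.00200602,  0.00025981,
        0.00143524]), 'joint_torque': array([ 3.96837468e-04, -5.16706932e+01, -3.68589628e+01,  5.57161613e-06,
        6.29301067e-03,  1.58784422e-05]), 'tool_pos': array([ 0.14770643, -0.65793274,  0.23003458]), 'tcp_rot': array([-3.12035862e+00, -3.45875210e-01,  2.45468799e-04]), 'wrist_force': array([ 1.2017907 , -0.53417857, -0.08602613]), 'torque': array([-0.02228327, -0.01988354,  0.04629023]), 'width': 0.9964177327989572}
```

View pics/scene1.png

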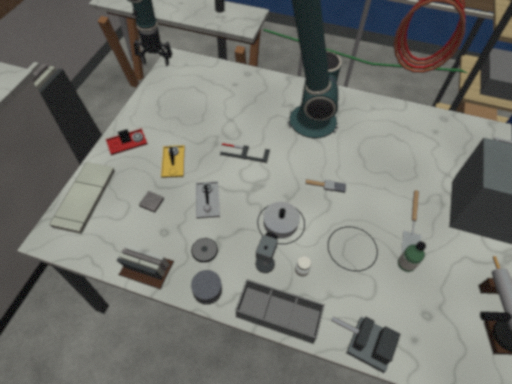

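View pics/side1.png

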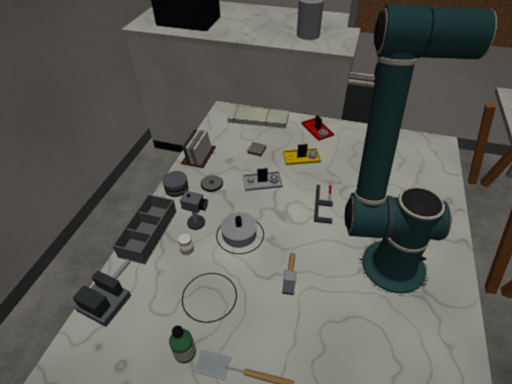

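Scene view: pot at about (282,218), viewer head at (267,245) with its foot at (264,265), empty ring centre at (353,248) and the grey tray at (207,199). The red and yellow look-alikes are at (127,141) and (173,161). The side view agrees: pot (239,230), ring (210,297), tray (263,181).

```bash
python3 - <<'E'
from h import *
ps,pd=load('scene1.png'),load('side1.png')
def tri(a,b):
    o1,d1=ray(ps,*a);o2,d2=ray(pd,*b);A=np.c_[d1,-d2];t=np.linalg.lstsq(A,o2-o1,rcond=None)[0]
    p,q=o1+t[0]*d1,o2+t[1]*d2; return ((p+q)/2).round(4),np.linalg.norm(p-q).round(4)
print('ring',onz(ps,353,248.5,0),onz(pd,209.5,297,0))
print('knobtop',tri((282.5,210),(238.5,218)), onz(ps,282.5,210,.09))
print('handle',tri((207.5,187),(262.5,172)))
print('tray c',onz(ps,207,199.5,.014),onz(pd,263,181,.014))
print('foot',onz(ps,264.5,266,.0),onz(pd,196,221,.0))
a=cv2.imread('pics/scene1.png');b=cv2.imread('pics/side1.png')
z=lambda i,x,y,w,h,k:cv2.resize(i[y:y+h,x:x+w],(w*k,h*k),interpolation=cv2.INTER_CUBIC)
A=z(a,185,165,200,120,4)
B=z(b,160,155,160,120,5)[:, :800]
cv2.imwrite('pics/zoom.png',np.vstack([z(a,185,170,200,110,4)[:300],z(b,160,160,160,60,5)[:300]]))
cv2.imwrite('pics/zoom.png',np.vstack([A[:,:800][:480],np.zeros((0,800,3),np.uint8)]))
E
```

```text
ring [0.57772083 0.28853272 0.        ] [0.57194817 0.28812708 0.        ]
knobtop (array([0.5592, 0.0119, 0.09  ]), np.float64(0.0006)) [0.55945999 0.01207315 0.09      ]
handle (array([ 0.5463, -0.2793,  0.0693]), np.float64(0.0134))
tray c [ 0.56102619 -0.28340025  0.014     ] [ 0.54776373 -0.27589736  0.014     ]
foot [0.74585258 0.00726304 0.        ] [ 0.74133549 -0.00236565  0.        ]
```

View pics/zoom.png

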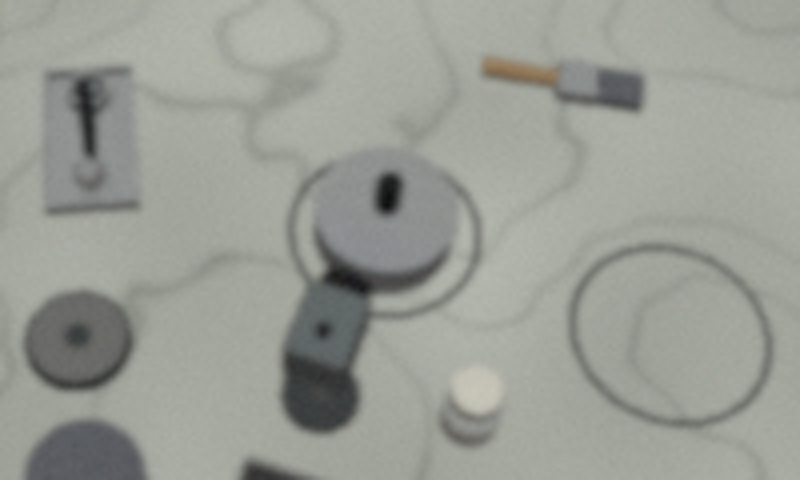

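>>> jog_arm([
  {"claw":0,"turn":6.3},
  {"claw":0,"turn":6.35},
  {"claw":0,"x":0.029,"y":-0.048},
  {"claw":0,"x":0.029,"y":-0.048},
  {"claw":0,"x":0.029,"y":-0.048},
  {"claw":0,"x":0.029,"y":-0.048},
  {"claw":0,"x":0.029,"y":-0.048},
  {"claw":0,"x":0.029,"y":-0.048},
  {"claw":0,"x":0.029,"y":-0.048},
])

```text
schema error: expected keys claw, x, y, z, turn
```

>>> jog_arm([
  {"claw":0,"x":0.029,"y":-0.048},
  {"claw":0,"x":0.029,"y":-0.048},
  {"claw":0,"x":0.029,"y":-0.048},
  {"claw":0,"x":0.029,"y":-0.048},
  {"claw":0,"x":0.029,"y":-0.048},
  {"claw":0,"x":0.029,"y":-0.048},
  {"claw":0,"x":0.029,"y":-0.048},
  {"claw":0},
  {"claw":0},
])

```text
schema error: expected keys claw, x, y, z, turn
```

```bash
python3 - <<'E'
from h import *
s=bot.read_state();print(s['tool_pos'],s['tcp_rot'],s['q'],s['time'])
im,p=grab('wrist','w1.png');print(p)
E
```

```text
[ 0.14770643 -0.65793274  0.23003458] [-3.12035862e+00 -3.45875210e-01  2.45468799e-04] [-1.38689216e+00  2.64717160e-01  1.60528456e+00 -8.58705219e-09
  1.27372001e+00 -3.68839290e-02] 0.1
{'fx': 319.0803975798058, 'fy': 319.0803975798058, 'cx': 254.5315100504129, 'cy': 188.89284782223618, 'world_to_cam': array([[ 0.21920071, -0.97567868, -0.00146987, -0.6738469 ],
       [ 0.94126568,  0.21186542, -0.26292959,  0.03276458],
       [ 0.25684621,  0.05625081,  0.9648139 , -0.37700525],
       [ 0.        ,  0.        ,  0.        ,  1.        ]])}
```

View pics/w1.png

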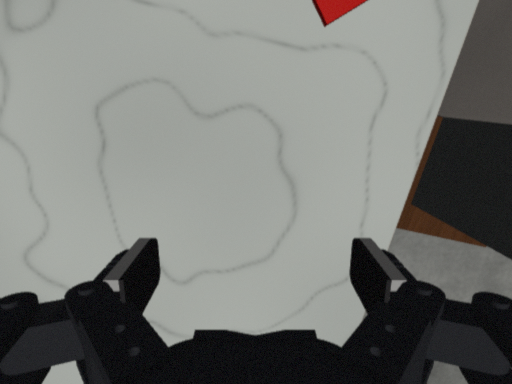

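The moves were refused because every row needs all five keys, so the arm hasn't moved. This picture shows only empty bench between the open fingers.

>>> jog_arm([
  {"claw":0,"x":0,"y":0,"z":0,"turn":6.3},
  {"claw":0,"x":0,"y":0,"z":0,"turn":6.35},
  {"claw":0,"x":0.029,"y":-0.048,"z":0,"turn":0},
  {"claw":0,"x":0.029,"y":-0.048,"z":0,"turn":0},
  {"claw":0,"x":0.029,"y":-0.048,"z":0,"turn":0},
  {"claw":0,"x":0.029,"y":-0.048,"z":0,"turn":0},
  {"claw":0,"x":0.029,"y":-0.048,"z":0,"turn":0},
  {"claw":0,"x":0.029,"y":-0.048,"z":0,"turn":0},
  {"claw":0,"x":0.029,"y":-0.048,"z":0,"turn":0},
  {"claw":0,"x":0.029,"y":-0.048,"z":0,"turn":0},
])

```text
time: 1.4
tool_pos: [0.3803, -0.2729, 0.2312]
tcp_rot: [3.142, -0.001, 0.0]
wrist_force: [0.8, -0.5, 0.0]
width: 1.0
```

>>> jog_arm([
  {"claw":0,"x":0.029,"y":-0.048,"z":0,"turn":0},
  {"claw":0,"x":0.029,"y":-0.048,"z":0,"turn":0},
  {"claw":0,"x":0.029,"y":-0.048,"z":0,"turn":0},
  {"claw":0,"x":0.029,"y":-0.048,"z":0,"turn":0},
  {"claw":0,"x":0.029,"y":-0.048,"z":0,"turn":0},
  {"claw":0,"x":0,"y":0,"z":0,"turn":0},
  {"claw":0,"x":0,"y":0,"z":0,"turn":0},
  {"claw":0,"x":0,"y":0,"z":0,"turn":0},
])

```text
time: 2.4
tool_pos: [0.5241, -0.0357, 0.2311]
tcp_rot: [3.141, -0.002, -0.001]
wrist_force: [-0.2, 0.5, -0.4]
width: 0.999
```

```bash
python3 - <<'E'
from h import *
s=bot.read_state();print(s['tool_pos'],s['tcp_rot'],s['q'],s['time'])
im,p=grab('wrist','w2.png')
print('knob px predicted',proj(p,[.559,.012,.093]),'view dir foot',proj(p,[.744,.002,0]))
E
```

```text
[ 0.52413207 -0.03567072  0.23107852] [ 3.14132182e+00 -2.22061855e-03 -9.44671967e-04] [-1.15144021e-01 -1.99165486e-02  1.92094157e+00 -3.55991600e-04
  1.24113434e+00  1.45718146e+00] 2.4
knob px predicted (np.float64(200.1061710233713), np.float64(140.80944321363725)) view dir foot (np.float64(216.79818884317814), np.float64(-56.01760637732701))
```

View pics/w2.png

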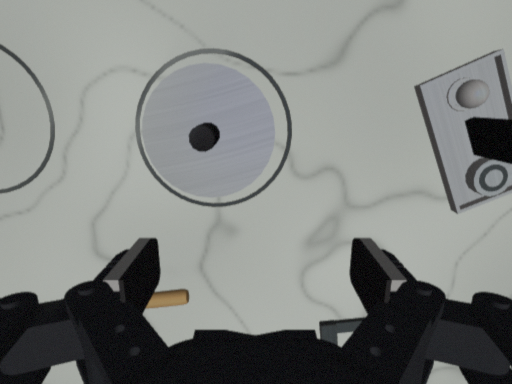

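The wrist view shows the pot inside the crossed ring (ring centre about (213,127), lid about (207,130), knob about (204,137)). The grey tray has its ball at (471,93), on the far end towards +x. The edge of the empty ring shows on the left.

```bash
python3 - <<'E'
from h import *
im=cv2.imread('pics/w2.png');p=load('w2.png');g=cv2.cvtColor(im,6)
print('knob top',onz(p,204,137,.093),'lid',onz(p,207,130,.051))
# crossed ring: dark pixels in annulus
e=cv2.inRange(g,0,115); yy,xx=np.nonzero(e); r=np.hypot(xx-213,yy-127); k=(r>70)&(r<84)
P=np.array([onz(p,u,v,0)[:2] for u,v in zip(xx[k],yy[k])])
A=np.c_[2*P,np.ones(len(P))];c=np.linalg.lstsq(A,(P**2).sum(1),rcond=None)[0]
print('crossed ring',c[:2],np.sqrt(c[2]+c[:2]@c[:2]),len(P))
print('knob contour',cv2.minEnclosingCircle(cv2.findContours(cv2.inRange(g[110:160,180:230],0,50),0,1)[0][0]))
for n,z,q in(('ball',.019,(471,93)),('bear',.018,(490,178)),('rimTL',.014,(417,87)),('rimTR',.014,(500,52)),('BL',.014,(456,211))): print(n,onz(p,*q,z))
for f,c0 in(('scene1.png',(353,248)),('side1.png',(210,297))):
    q=load(f);g=cv2.cvtColor(cv2.imread('pics/'+f),6);b=cv2.subtract(cv2.medianBlur(g,21),g)
    C=onz(q,*c0,0)[:2]
    for _ in range(4):
        V,U=np.nonzero(b>25);k=(abs(U-c0[0])<45)&(abs(V-c0[1])<45)
        P=np.array([onz(q,u,v,0)[:2] for u,v in zip(U[k],V[k])]);P=P[abs(np.linalg.norm(P-C,axis=1)-.087)<.012]
        A=np.c_[2*P,np.ones(len(P))];c=np.linalg.lstsq(A,(P**2).sum(1),rcond=None)[0];C=c[:2]
    print('empty',f,C,np.sqrt(c[2]+C@C),len(P))
q=load('scene1.png')
print('bottle',onz(q,411,268,0),'jar',onz(q,302,271,0),'lens/head', [onz(q,185+u/4,165+v/4,.145)for u,v in((320,275),(370,290),(288,352),(350,368))], 'btn',onz(q,185+323/4,165+330/4,.153))
E
```

```text
knob top [0.56229043 0.00846549 0.093     ] lid [0.56475537 0.01176278 0.051     ]
crossed ring [0.55782507 0.01198324] 0.08751898173977196 1918
knob contour ((24.328357696533203, 26.3358211517334), 15.06849193572998)
ball [ 0.60045173 -0.26528101  0.019     ]
bear [ 0.50750702 -0.30412761  0.018     ]
rimTL [ 0.60680279 -0.20957348  0.014     ]
rimTR [ 0.64149672 -0.29151309  0.014     ]
BL [ 0.46636515 -0.27455412  0.014     ]
empty scene1.png [0.57559048 0.28455255] 0.08790391670956614 285
empty side1.png [0.5749377  0.28566193] 0.0877971633988668 349
bottle [0.58673225 0.4943644  0.        ] jar [0.7213859  0.13620571 0.        ] lens/head [array([ 0.70012961, -0.01153551,  0.145     ]), array([0.70008233, 0.0309902 , 0.145     ]), array([ 0.77421973, -0.01487936,  0.145     ]), array([0.77151191, 0.03558526, 0.145     ])] btn [0.7507056  0.00645934 0.153     ]
```

>>> jog_arm([
  {"claw":0,"x":0.038,"y":-0.046,"z":0.01,"turn":0},
  {"claw":0,"x":0,"y":0,"z":0.05,"turn":0},
  {"claw":0,"x":0,"y":0,"z":0.05,"turn":0},
  {"claw":0,"x":0,"y":0,"z":0.04,"turn":0},
  {"claw":0,"x":0,"y":0,"z":0.023,"turn":0},
  {"claw":0,"x":0,"y":0,"z":0,"turn":0},
  {"claw":0,"x":0,"y":0,"z":0,"turn":0},
])

```text
time: 3.32
tool_pos: [0.5637, 0.0106, 0.0595]
tcp_rot: [3.142, -0.002, 0.003]
wrist_force: [0.0, 0.4, -0.2]
width: 1.0
```

```bash
python3 - <<'E'
from h import *
s=bot.read_state();print(s['tool_pos'],s['tcp_rot'],s['wrist_force'])
im,p=grab('wrist','w3.png')
g=cv2.cvtColor(cv2.imread('pics/w3.png'),6);print('pred knob',proj(p,[.562,.010,.093]))
E
```

```text
[0.5636849  0.01063463 0.05951113] [ 3.14154603e+00 -1.95396671e-03  2.83501124e-03] [ 0.02612526  0.35293096 -0.23555013]
pred knob (np.float64(257.2086891309781), np.float64(289.1710282113361))
```

View pics/w3.png

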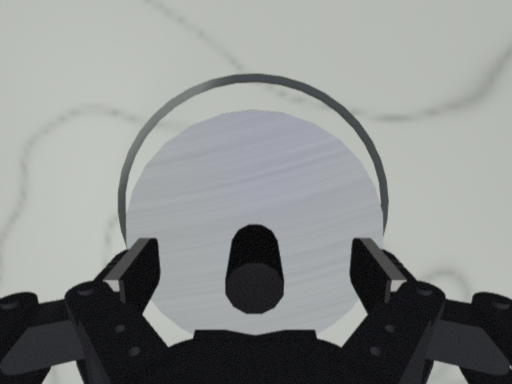

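The knob is midway between the fingers, its top at (255,288) as predicted. Closing on it.

>>> jog_arm([
  {"claw":1,"x":0,"y":0,"z":0,"turn":0},
  {"claw":1,"x":0,"y":0,"z":0,"turn":0},
  {"claw":1,"x":0,"y":0,"z":0,"turn":0},
  {"claw":1,"x":0,"y":0,"z":0,"turn":0},
  {"claw":1,"x":0,"y":0,"z":0,"turn":0},
  {"claw":1,"x":0,"y":0,"z":0,"turn":0},
  {"claw":1,"x":0,"y":0,"z":0,"turn":0},
], newtons=40)

```text
time: 4.25
tool_pos: [0.5631, 0.0112, 0.0588]
tcp_rot: [3.141, 0.0, 0.001]
wrist_force: [-2.0, -1.7, 5.1]
width: 0.268
```

>>> jog_arm([
  {"claw":1,"x":0,"y":-0.005,"z":0,"turn":0},
  {"claw":1,"x":0,"y":-0.01,"z":0,"turn":0},
  {"claw":1,"x":0.001,"y":-0.015,"z":0,"turn":0},
  {"claw":1,"x":0.001,"y":-0.015,"z":0,"turn":0},
  {"claw":1,"x":0.001,"y":-0.015,"z":0,"turn":0},
  {"claw":1,"x":0.001,"y":-0.015,"z":0,"turn":0},
  {"claw":1,"x":0.001,"y":-0.015,"z":0,"turn":0},
  {"claw":1,"x":0.001,"y":-0.015,"z":0,"turn":0},
])

```text
time: 5.25
tool_pos: [0.5694, 0.1156, 0.0587]
tcp_rot: [3.14, 0.001, 0.001]
wrist_force: [-0.8, -6.6, 5.7]
width: 0.265
```

>>> jog_arm([
  {"claw":1,"x":0.001,"y":-0.019,"z":0,"turn":0},
  {"claw":1,"x":0.001,"y":-0.019,"z":0,"turn":0},
  {"claw":1,"x":0.001,"y":-0.019,"z":0,"turn":0},
  {"claw":1,"x":0.001,"y":-0.019,"z":0,"turn":0},
  {"claw":1,"x":0.001,"y":-0.019,"z":0,"turn":0},
  {"claw":1,"x":0.001,"y":-0.019,"z":0,"turn":0},
  {"claw":1,"x":0,"y":-0.019,"z":0,"turn":0},
  {"claw":1,"x":0,"y":-0.019,"z":0,"turn":0},
  {"claw":1,"x":0,"y":-0.01,"z":0,"turn":0},
  {"claw":1,"x":0,"y":-0.005,"z":0,"turn":0},
])

```text
time: 6.5
tool_pos: [0.5753, 0.2827, 0.0588]
tcp_rot: [3.14, 0.002, 0.001]
wrist_force: [0.1, -6.8, 7.3]
width: 0.267
```

>>> jog_arm([
  {"claw":1,"x":0,"y":0,"z":0,"turn":0},
  {"claw":1,"x":0,"y":0,"z":0,"turn":0},
])

```text
time: 6.75
tool_pos: [0.5753, 0.2832, 0.0588]
tcp_rot: [3.141, 0.0, 0.001]
wrist_force: [0.1, -2.9, 5.6]
width: 0.266
```

```bash
python3 - <<'E'
from h import *
s=bot.read_state();print(s['tool_pos'],s['time'])
im,p=grab('scene','s2.png');grab('wrist','w4.png');grab('side','d2.png')
a=cv2.imread('pics/s2.png');b=cv2.imread('pics/w4.png');c=cv2.imread('pics/d2.png')
L=cv2.resize(a[180:300,235:415],(540,360),interpolation=2)
R_=cv2.resize(b[40:384,100:400],(250,287))
D=cv2.resize(c[160:340,150:290],(250,321))
cv2.imwrite('pics/m1.png',np.hstack([np.vstack([L,np.zeros((240,540,3),np.uint8)]),np.vstack([R_,D])[:600]]) if 1 else 0)
E
```

```text
[0.57528137 0.28322672 0.05876653] 6.75
```

View pics/m1.png

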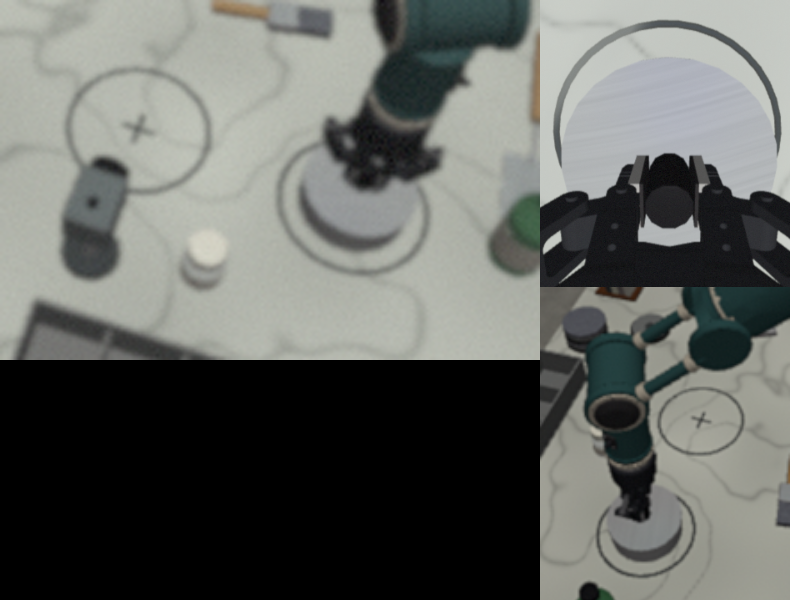

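The pot now stands in the empty ring, the cross is uncovered at scene pixel (281,222), and nothing else has moved. Next I'll check the pot's margin and the viewer's axis in numbers.

```bash
python3 - <<'E'
from h import *
def fit(P):
    A=np.c_[2*P,np.ones(len(P))];c=np.linalg.lstsq(A,(P**2).sum(1),rcond=None)[0];return c[:2].round(4),np.sqrt(c[2]+c[:2]@c[:2]).round(4),len(P)
p=load('w4.png');im=cv2.imread('pics/w4.png');g=cv2.cvtColor(im,6)
V,U=np.nonzero(cv2.inRange(g,0,120));k=(V<200)
P=np.array([onz(p,u,v,0)[:2] for u,v in zip(U[k],V[k])]);d=np.linalg.norm(P-[.575,.285],axis=1);print('ring w4',fit(P[abs(d-.087)<.008]))
hsv=cv2.cvtColor(im,40);m=((hsv[...,0]>105)&(hsv[...,0]<140)&(hsv[...,1]>12)).astype(np.uint8)*255;m=cv2.morphologyEx(m,2,np.ones((5,5)))
c=max(cv2.findContours(m,0,1)[0],key=cv2.contourArea)[:,0]
P=np.array([onz(p,u,v,.051)[:2] for u,v in c if v<215]);print('lid',fit(P),P.max(0))
s=load('s2.png')
print('cross',onz(s,281.3,222.3,0))
print('cross arms',[onz(s,235+u/3,180+v/3,0)[:2].round(4) for u,v in((122,122),(156,132),(144,113),(133,143))])
# foot contact in scene: ellipse
print('foot',onz(s,235+90/3,180+256/3,.005), 'btn',onz(s,235+92/3,180+203/3,.153))
ps,pd=load('scene1.png'),load('side1.png')
print('head corners',[onz(s,235+u/3,180+v/3,.145)[:2].round(4) for u,v in((84,161),(129,174),(64,227),(110,237))])
for n in('side1.png','d2.png','s2.png'):
    print(n,'pred head/foot',proj(load(n),[.738,.006,.145]),proj(load(n),[.738,.006,0]))
E
```

```text
ring w4 (array([0.5751, 0.2849]), np.float64(0.087), 2171)
lid (array([0.6173, 0.2772]), np.float64(0.0275), 465) [0.6397705  0.30758303]
cross [0.55713401 0.0140413  0.        ]
cross arms [array([ 0.5572, -0.008 ]), array([0.5572, 0.0363]), array([0.5356, 0.0145]), array([0.5816, 0.0135])]
foot [0.74506777 0.00863384 0.005     ] btn [0.75135032 0.00638365 0.153     ]
head corners [array([ 0.702 , -0.0178]), array([0.7013, 0.033 ]), array([ 0.7837, -0.014 ]), array([0.7789, 0.0351])]
side1.png pred head/foot (np.float64(190.8867570398893), np.float64(196.54946998693364)) (np.float64(195.9580357829326), np.float64(222.76697199186864))
d2.png pred head/foot (np.float64(190.8867570398893), np.float64(196.54946998693364)) (np.float64(195.9580357829326), np.float64(222.76697199186864))
s2.png pred head/foot (np.float64(266.6863358775878), np.float64(245.1921409895008)) (np.float64(264.82703351791343), np.float64(263.92469177673047))
```

>>> jog_arm([
  {"claw":0,"x":0,"y":0,"z":0,"turn":0},
  {"claw":0,"x":0,"y":0,"z":0,"turn":0},
  {"claw":0,"x":0,"y":0,"z":0,"turn":0},
  {"claw":0,"x":0,"y":0,"z":0,"turn":0},
  {"claw":0,"x":0,"y":0,"z":0,"turn":0},
  {"claw":0,"x":0,"y":0,"z":-0.03,"turn":0},
  {"claw":0,"x":0,"y":0,"z":-0.05,"turn":0},
  {"claw":0,"x":0,"y":0,"z":-0.05,"turn":0},
  {"claw":0,"x":0,"y":0,"z":-0.05,"turn":0},
])

```text
time: 8.02
tool_pos: [0.5746, 0.2833, 0.2399]
tcp_rot: [-3.142, -0.0, -0.0]
wrist_force: [1.0, 0.2, 0.3]
width: 0.996
```

>>> jog_arm([
  {"claw":0,"x":-0.008,"y":0.05,"z":0,"turn":0},
  {"claw":0,"x":-0.008,"y":0.055,"z":0,"turn":0},
  {"claw":0,"x":-0.008,"y":0.055,"z":0,"turn":0},
  {"claw":0,"x":-0.008,"y":0.055,"z":0,"turn":0},
  {"claw":0,"x":-0.008,"y":0.055,"z":0,"turn":0},
  {"claw":0,"x":-0.008,"y":0.055,"z":0,"turn":0},
  {"claw":0,"x":-0.008,"y":0.055,"z":0,"turn":0},
  {"claw":0,"x":-0.008,"y":0.055,"z":0,"turn":0},
  {"claw":0,"x":-0.008,"y":0.055,"z":0,"turn":0},
  {"claw":0,"x":0,"y":0.055,"z":0,"turn":0},
])

```text
time: 9.28
tool_pos: [0.5021, -0.2633, 0.2386]
tcp_rot: [3.141, -0.001, 0.001]
wrist_force: [0.4, 0.2, 0.1]
width: 1.003
```

>>> jog_arm([
  {"claw":0,"x":0,"y":0,"z":0.0,"turn":-7.6},
  {"claw":0,"x":0,"y":0,"z":0.0,"turn":-7.6},
  {"claw":0,"x":0,"y":0,"z":0.0,"turn":-7.5},
  {"claw":0,"x":0,"y":0,"z":0,"turn":0},
  {"claw":0,"x":0,"y":0,"z":0,"turn":0},
])

```text
time: 9.9
tool_pos: [0.5028, -0.2615, 0.2383]
tcp_rot: [3.081, 0.615, 0.0]
wrist_force: [-0.1, -1.1, 1.5]
width: 1.001
```

```bash
python3 - <<'E'
from h import *
s=bot.read_state();print(s['tool_pos'],s['tcp_rot'],s['time'],s['q'])
im,p=grab('wrist','w5.png')
for X in([.600,-.265,.019],[.5075,-.304,.018],[.554,-.285,.074]): print(proj(p,X))
E
```

```text
[ 0.50280094 -0.26152007  0.23832671] [3.08078372e+00 6.15105107e-01 1.18544456e-04] 9.9 [-5.23596946e-01  5.53979945e-02  1.83084201e+00  4.96475841e-05
  1.25529366e+00  6.53049350e-01]
(np.float64(292.1230465203201), np.float64(81.86145916365136))
(np.float64(289.7430301722733), np.float64(173.10958463183138))
(np.float64(297.95024300940764), np.float64(134.03603757277082))
```

View pics/w5.png

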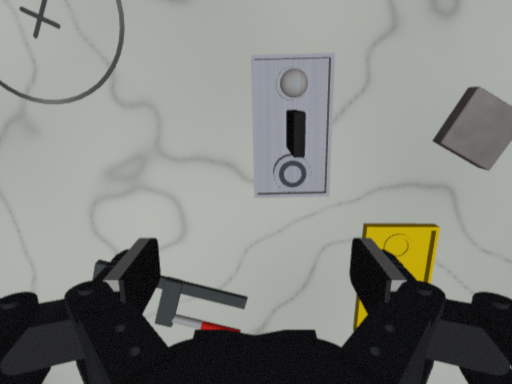

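Clear view of the tray: ball at (294,82), handle at (297,134), bearing at (291,174), all square to the gripper. The cross is at (40,18).

```bash
python3 - <<'E'
from h import *
p=load('w5.png');s=bot.read_state()
b=onz(p,294,82,.019);r=onz(p,291,174,.018);m=(b+r)/2
C=np.mean([onz(p,*q,.014)[:2] for q in((251,56),(333,54),(255,196),(328,196))],0)
rim=[onz(p,*q,.014)[:2] for q in((251,56),(333,54),(255,196),(328,196))]
print(b,r,'mid',m,'rim c',C,'yaw',np.degrees(np.arctan2(*(b-r)[1::-1])),np.linalg.norm(b-r),'rim yaw',[np.degrees(np.arctan2(*(rim[i]-rim[i+2])[::-1])) for i in(0,1)])
print('cross',onz(p,40,18,0))
Rt=R.from_rotvec(s['tcp_rot']).as_matrix()
print('tool delta',Rt.T@(np.r_[(m[:2]+C)/2,.031]-s['tool_pos']),'tool yaw',np.degrees(np.arctan2(Rt[1,0],Rt[0,0])))
E
```

```text
[ 0.60064555 -0.26691859  0.019     ] [ 0.50709658 -0.30578052  0.018     ] mid [ 0.55387106 -0.28634956  0.0185    ] rim c [ 0.55367447 -0.28611774] yaw 22.558879472907392 0.10130479108651834 rim yaw [np.float64(24.186441008405023), np.float64(24.13060675404124)]
cross [0.55706966 0.0107439  0.        ]
tool delta [0.0375281  0.04242177 0.20730535] tool yaw 22.6106012100203
```

>>> jog_arm([
  {"claw":0,"x":0.0375,"y":0.0425,"z":0,"turn":-1},
  {"claw":0,"x":0,"y":0,"z":0.05,"turn":0},
  {"claw":0,"x":0,"y":0,"z":0.05,"turn":0},
  {"claw":0,"x":0,"y":0,"z":0.04,"turn":0},
  {"claw":0,"x":0,"y":0,"z":0.035,"turn":0},
  {"claw":0,"x":0,"y":0,"z":0.02,"turn":0},
  {"claw":0,"x":0,"y":0,"z":0.012,"turn":0},
  {"claw":0,"x":0,"y":0,"z":0,"turn":0},
  {"claw":0,"x":0,"y":0,"z":0,"turn":0},
])

```text
time: 11.08
tool_pos: [0.555, -0.287, 0.0328]
tcp_rot: [3.073, 0.645, 0.003]
wrist_force: [0.5, 0.3, -0.0]
width: 0.998
```

```bash
python3 - <<'E'
from h import *
s=bot.read_state();print(s['tool_pos'],s['tcp_rot'],s['wrist_force'])
im,p=grab('wrist','w6.png')
print(proj(p,[.554,-.2862,.074]))
E
```

```text
[ 0.55501398 -0.28699395  0.03282453] [3.07293997 0.64459433 0.00313058] [ 0.54648279  0.29032743 -0.00660897]
(np.float64(251.49464362270848), np.float64(298.7668109212414))
```

View pics/w6.png

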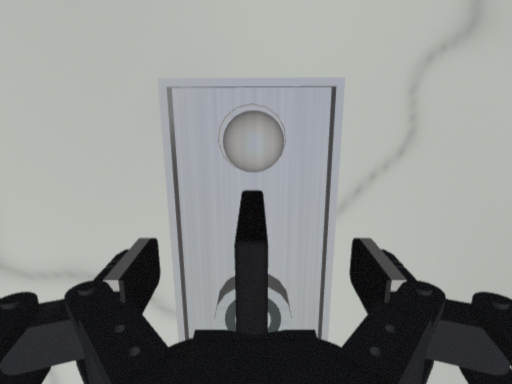

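The handle is centred and square between the fingers, and the ball is in its pocket at (254,138). Closing, then a slow lift.

>>> jog_arm([
  {"claw":1,"x":0,"y":0,"z":0.0,"turn":0},
  {"claw":1,"x":0,"y":0,"z":0,"turn":0},
  {"claw":1,"x":0,"y":0,"z":0,"turn":0},
  {"claw":1,"x":0,"y":0,"z":0,"turn":0},
  {"claw":1,"x":0,"y":0,"z":0,"turn":0},
  {"claw":1,"x":0,"y":0,"z":0,"turn":0},
  {"claw":1,"x":0,"y":0,"z":0,"turn":0},
  {"claw":1,"x":0,"y":0,"z":0,"turn":0},
], newtons=70)

```text
time: 12.12
tool_pos: [0.5538, -0.2862, 0.0314]
tcp_rot: [-3.074, -0.645, 0.0]
wrist_force: [-0.9, 0.7, 3.2]
width: 0.131
```

>>> jog_arm([
  {"claw":1,"x":0,"y":0,"z":-0.002,"turn":0},
  {"claw":1,"x":0,"y":0,"z":-0.004,"turn":0},
  {"claw":1,"x":0,"y":0,"z":-0.006,"turn":0},
  {"claw":1,"x":0,"y":0,"z":-0.008,"turn":0},
  {"claw":1,"x":0,"y":0,"z":-0.01,"turn":0},
  {"claw":1,"x":0,"y":0,"z":-0.01,"turn":0},
  {"claw":1,"x":0,"y":0,"z":-0.01,"turn":0},
  {"claw":1,"x":0,"y":0,"z":-0.01,"turn":0},
  {"claw":1,"x":0,"y":0,"z":-0.01,"turn":0},
  {"claw":1,"x":0,"y":0,"z":-0.01,"turn":0},
])

```text
time: 13.38
tool_pos: [0.5538, -0.2863, 0.1119]
tcp_rot: [-3.075, -0.645, -0.0]
wrist_force: [-0.3, 0.4, -5.4]
width: 0.131
```

>>> jog_arm([
  {"claw":1,"x":0,"y":0,"z":-0.007,"turn":1.5},
  {"claw":1,"x":0,"y":0,"z":-0.005,"turn":3},
  {"claw":1,"x":0,"y":0,"z":-0.004,"turn":4},
  {"claw":1,"x":0,"y":0,"z":-0.003,"turn":4},
  {"claw":1,"x":0,"y":0,"z":-0.001,"turn":4},
  {"claw":1,"x":0,"y":0,"z":0,"turn":4},
  {"claw":1,"x":0,"y":0,"z":0,"turn":2.7},
  {"claw":1,"x":0,"y":0,"z":0,"turn":1.5},
  {"claw":1,"x":0,"y":0,"z":0,"turn":0},
])

```text
time: 14.5
tool_pos: [0.5538, -0.2863, 0.1313]
tcp_rot: [-3.141, 0.027, 0.0]
wrist_force: [-0.9, -0.0, -5.2]
width: 0.132
```

>>> jog_arm([
  {"claw":1,"x":-0.0009,"y":-0.005,"z":0,"turn":0},
  {"claw":1,"x":-0.0017,"y":-0.01,"z":0,"turn":0},
  {"claw":1,"x":-0.0026,"y":-0.015,"z":0,"turn":0},
  {"claw":1,"x":-0.0035,"y":-0.02,"z":0,"turn":0},
  {"claw":1,"x":-0.0043,"y":-0.025,"z":0,"turn":0},
  {"claw":1,"x":-0.0043,"y":-0.025,"z":0,"turn":0},
  {"claw":1,"x":-0.0043,"y":-0.025,"z":0,"turn":0},
  {"claw":1,"x":-0.0043,"y":-0.025,"z":0,"turn":0},
  {"claw":1,"x":-0.0043,"y":-0.025,"z":0,"turn":0},
  {"claw":1,"x":-0.0043,"y":-0.025,"z":0,"turn":0},
])

```text
time: 15.75
tool_pos: [0.522, -0.0835, 0.1314]
tcp_rot: [-3.141, 0.026, -0.0]
wrist_force: [0.2, 0.6, -5.3]
width: 0.129
```

>>> jog_arm([
  {"claw":1,"x":-0.0043,"y":-0.025,"z":0,"turn":0},
  {"claw":1,"x":-0.0043,"y":-0.025,"z":0,"turn":0},
  {"claw":1,"x":-0.0035,"y":-0.02,"z":0,"turn":0},
  {"claw":1,"x":-0.0026,"y":-0.015,"z":0,"turn":0},
  {"claw":1,"x":-0.0017,"y":-0.01,"z":0,"turn":0},
  {"claw":1,"x":-0.0006,"y":-0.0034,"z":0,"turn":0},
  {"claw":1,"x":0,"y":0,"z":0,"turn":0},
  {"claw":1,"x":0,"y":0,"z":0,"turn":0},
  {"claw":1,"x":0,"y":0,"z":0,"turn":0},
])

```text
time: 16.88
tool_pos: [0.5077, 0.0124, 0.1312]
tcp_rot: [3.141, -0.029, -0.0]
wrist_force: [-0.2, 0.2, -5.0]
width: 0.131
```

```bash
python3 - <<'E'
from h import *
s=bot.read_state();Rt=R.from_rotvec(s['tcp_rot']).as_matrix();print(s['tool_pos'],np.degrees(np.arctan2(Rt[1,0],Rt[0,0])),s['wrist_force'],s['torque'],s['width'],s['time'])
a=[]
for n in('wrist','scene','side'): grab(n,n+'9.png');a.append(cv2.imread('pics/'+n+'9.png'))
S=cv2.resize(a[1][170:290,220:420],(500,300),interpolation=2)
D=cv2.resize(a[2][160:280,130:290],(400,300),interpolation=2)
W=cv2.resize(a[0],(400,300),interpolation=3)
o=np.zeros((600,800,3),np.uint8);o[:300,:500]=S;o[300:,:400]=D;o[300:,400:]=W
cv2.imwrite('pics/m2.png',o)
for n in('wrist9.png','scene9.png','side9.png'): print(n,proj(load(n),[.557,.012,.12]))
E
```

```text
[0.50765154 0.01243516 0.13124715] -1.0438896329415344 [-0.22308903  0.16577598 -5.00412708] [-0.00472159 -0.07934275 -0.01465109] 0.13137357834755797 16.875
wrist9.png (np.float64(254.36060971445087), np.float64(141.53923484081213))
scene9.png (np.float64(283.343349551318), np.float64(204.90964544636554))
side9.png (np.float64(238.6446462688499), np.float64(212.61066356954956))
```

View pics/m2.png

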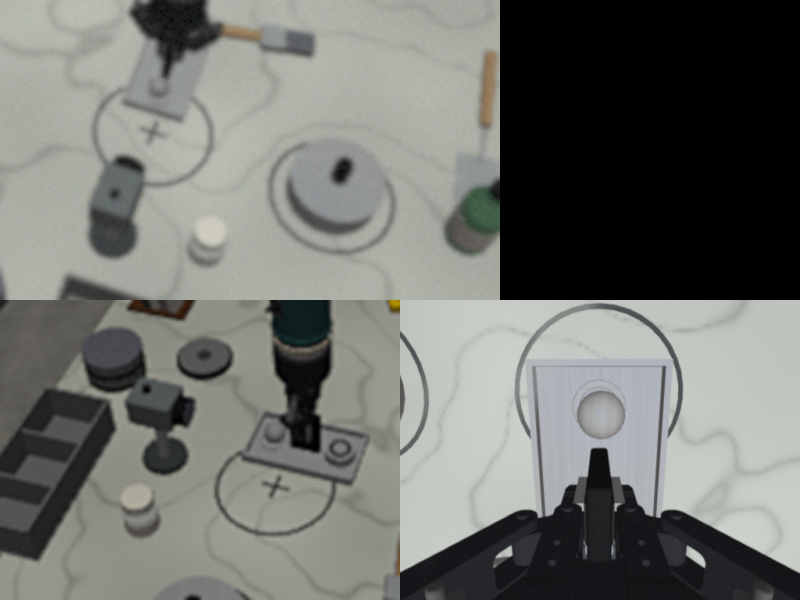

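The ball is in its pocket, sitting slightly towards the handle. The tray end points at the viewer, above the ring, and the pot is in its ring. I'll check tilt and the remaining offset in numbers.

```bash
python3 - <<'E'
from h import *
def circ(g,c,r):
    h=cv2.HoughCircles(cv2.medianBlur(g[60:200,190:320],5),3,1,60,param1=60,param2=12,minRadius=26,maxRadius=36);return h[0,0]+[190,60,0] if h is not None else None
K={}
for f in('w6.png','wrist9.png'):
    im=cv2.imread('pics/'+f);g=cv2.GaussianBlur(cv2.cvtColor(im,6),(3,3),0).astype(float);p=load(f)
    hsv=cv2.cvtColor(im,40);m=((hsv[...,0]>105)&(hsv[...,0]<140)&(hsv[...,1]>12)).astype(np.uint8)*255;m=cv2.morphologyEx(m,3,np.ones((7,7)));m=cv2.morphologyEx(m,2,np.ones((5,5)))
    c=max(cv2.findContours(m[:230],0,1)[0],key=cv2.contourArea)[:,0]
    top=np.median([c[abs(c[:,0]-u)<1][:,1].min() for u in range(200,310,5)])
    L=[c[abs(c[:,1]-v)<1][:,0].min() for v in(90,110,130,200)];Rr=[c[abs(c[:,1]-v)<1][:,0].max() for v in(90,110,130,200)]
    print(f,'front row',top,'L',L,'R',Rr,'ball',circ(cv2.cvtColor(im,6),0,0))
p=load('wrist9.png')
print('ball px 257,146 ->',[onz(p,257,146,z) for z in(.118,.121)])
g=cv2.cvtColor(cv2.imread('pics/wrist9.png'),6);V,U=np.nonzero(cv2.inRange(g,0,125));P=np.array([onz(p,u,v,0)[:2] for u,v in zip(U,V)]);P=P[(V<170)&(abs(np.linalg.norm(P-[.557,.012],axis=1)-.087)<.007)]
A=np.c_[2*P,np.ones(len(P))];c=np.linalg.lstsq(A,(P**2).sum(1),rcond=None)[0];print('ring',c[:2],np.sqrt(c[2]+c[:2]@c[:2]),len(P))
ps,pd=load('scene9.png'),load('side9.png')
a=(220+159/2.5,170+86/2.5);b=(130+274/2.5,160+132/2.5)
o1,d1=ray(ps,*a);o2,d2=ray(pd,*b);t=np.linalg.lstsq(np.c_[d1,-d2],o2-o1,rcond=None)[0];print('ball tri',o1+t[0]*d1,o2+t[1]*d2)
E
```

```text
w6.png front row 78.0 L [np.int32(174), np.int32(174), np.int32(165), np.int32(181)] R [np.int32(343), np.int32(342), np.int32(340), np.int32(335)] ball [253.5        141.5         30.70000076]
wrist9.png front row 76.0 L [np.int32(187), np.int32(181), np.int32(177), np.int32(189)] R [np.int32(347), np.int32(346), np.int32(344), np.int32(335)] ball [256.5        147.5         30.60000038]
ball px 257,146 -> [array([0.55458687, 0.01076544, 0.118     ]), array([0.55498687, 0.01078315, 0.121     ])]
ring [0.55779213 0.01232383] 0.08747902621782483 1810
ball tri [0.55412109 0.01218511 0.11914993] [0.55362752 0.01154392 0.11953079]
```

>>> jog_arm([
  {"claw":1,"x":0.001,"y":-0.0005,"z":-0.0005,"turn":0},
  {"claw":1,"x":0.001,"y":-0.0005,"z":-0.0005,"turn":0},
  {"claw":1,"x":0.0005,"y":0,"z":0,"turn":0},
  {"claw":1,"x":0.0005,"y":0,"z":0,"turn":0},
  {"claw":1,"x":0,"y":0,"z":0,"turn":0},
  {"claw":1,"x":0,"y":0,"z":0,"turn":0},
  {"claw":1,"x":0,"y":0,"z":0,"turn":0},
  {"claw":1,"x":0,"y":0,"z":0,"turn":0},
])

```text
time: 18.02
tool_pos: [0.5105, 0.0139, 0.1323]
tcp_rot: [-3.141, 0.027, 0.0]
wrist_force: [0.1, 0.2, -5.6]
width: 0.13
```

```bash
python3 - <<'E'
from h import *
s=bot.read_state();print(s['tool_pos'],s['tcp_rot'],s['wrist_force'],s['width'],s['time'],abs(s['joint_vel']).max())
im,p=grab('wrist','w10.png');g=cv2.cvtColor(im,7)
h=cv2.HoughCircles(cv2.medianBlur(g[60:200,190:320],5),3,1,60,param1=60,param2=12,minRadius=26,maxRadius=36)[0,0]+[190,60,0]
b=onz(p,h[0],h[1],.12);print('ball',h,b)
if np.linalg.norm(b[:2]-[.5575,.0122])<.005: print(bot.finish_job())
E
```

```text
[0.51049474 0.01387469 0.13226935] [-3.14143664e+00  2.73694304e-02  1.05958367e-04] [ 0.06430454  0.21295983 -5.58803578] 0.13037804017368912 18.025 0.014212023082074263
ball [255.5        146.5         26.79999924] [0.55737847 0.01297793 0.12      ]
the job is handed in; nothing more can be done
None
```

The job is done and handed in at about 18 s of the 72 s allowed; handing in gives no verdict.

- **Pot:** I gripped it by the knob and slid it along the bench at a constant height of about 59 mm. It was released about 2 mm from the centre of the empty ring, well inside it.
- **Tray:** I picked it up by the handle, turned it and carried it slowly to the viewer. It is still held there, with the ball end towards the lens.

**Last checks:**
- **Ball position:** it measured (0.557, 0.013), against (0.5575, 0.012) for the centre of the crossed ring.
- **Ball height:** about 0.120 m, worked out from the gripper height. A two-camera check just before the last 1 mm lift gave about 0.119 m.
- **Ball in pocket:** the last picture I viewed, just before a final 3 mm shift, showed it in the pocket. It sat about 3 mm back towards the handle, and I corrected for that.
- **Grip:** steady on the handle, with a load of 5.6 N on the wrist, roughly the weight of the tray and ball.

**Less certain:** the tray seemed to have its ball end up by about 1°, which I did not correct. I estimated the viewer's direction only to about 1–2°. Two early moves were refused for missing keys, with no effect on the scene. No bystander looked disturbed in the pictures.

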